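Pack two films in their matching cans

ROBOT

A 7-joint arm with a two-finger parallel gripper is mounted at the origin on the work surface. World frame = base frame: x ahead of the robot, y to its left, z up, the work surface at z = 0. Lengths are in m, angles in rad, forces in N, time in s.
With the tool pointing down it reaches from about 0.4 to 0.85 m from the base axis. Payload 4.4 kg.
Tool frame: the origin (TCP) lies on the front face of the gripper's body, between the roots of the fingers; the fingertips stand 97 mm ahead of it and the grasp point (between the pads) lies 78 mm ahead of it (robot.nose_length is the distance from the TCP to the fingertips, in m); z points along the fingers, y is the direction in which the jaws open and shut (so a half turn about z gives the same grasp; the last joint's range is limited). The gripper opens to 94 mm and grips with 3 to 60 N. Pads are 16 mm wide; open, the fingers measure 119 mm over their backs; the gripper's body (75 mm by 177 mm) begins 78 mm behind the grasp point.
Start: joints at [-1.331, 0.628, 0.038, 1.517, -0.027, 0.996, -0.02], TCP at [0.196, 0.62, 0.303] pointing down, gripper open.
Joint ranges: [-3.06, 3.06], [-0.37, 2.12], [-1.25, 1.32], [0.18, 2.47], [-1.1, 4.24], [0.23, 1.98], [-2.94, 2.94]. Speed limits (rad/s): [2.57, 2.57, 3.14, 3.14, 3.14, 3.14, 3.14].

INTERFACE

Orientations are given as a unit quaternion [w, x, y, z].
In Python, from cell import robot, state, vision, close_job gives the robot as it stands. The module is installed in compiled form; this text tells all that it offers. Calls block until the motion is done:
- robot.reach(position, orientation): joint-space move of the TCP to a pose.
- robot.servo_line(position, v=0.15, frame=None): straight line of the TCP; frame=None keeps the orientation; v is the mean speed in m/s.
- robot.movej(angles): joint-space move.
- robot.grip(opening, strength=None): opening from 0.0 (shut) to 1.0 (fully open); strength is the grip in N (None keeps the last); returns when the fingers have stopped.
- robot.hold(seconds).
- robot.inverse_kinematics(position, orientation): joint angles nearest the present ones, or None.
- state(): the state.
- vision.snapshot(name): name is "side" or "top"; returns the picture (400x640x3 uint8, blue, green, red); there is no depth.
- vision.get_calibration(name): a dict with "camera_matrix" (3x3 intrinsics, pixels), "T" (4x4, takes a point from camera to world coordinates). Camera axes: x right, y up, looking along -z (the intrinsics and any distortion apply to the point x, -y, -z); pixel columns grow to the right and rows downward; lengths in m; the calibration is good to about 2 mm. A picture is of the moment at which its call begins. get_calibration takes no time and is no camera call.
A pose or a line that the arm cannot do raises robot.PlanningError and nothing moves.
- close_job(): hands the job in, once; it reports no verdict.
The state is a dict: "time_s": time; "q": joint angles; "dq": joint speeds; "effort": joint torques, N m; "tool_pos": TCP position; "tcp_rot": TCP orientation; "wrist_force": force on the tool from outside, world axes, zero at the start; "ft_torque": the same for the moment, N m; "finger_gap": opening from 0.0 (shut) to 1.0 (fully open).
Only numpy, scipy, OpenCV 4.12 (cv2) and the standard library are available. Lean on these libraries where they do the work, as an engineer would, in place of code of your own. Each camera call takes 0.05 s, during which the arm holds its last target. There are 200 camera calls.

TASK

Pack away the two films: lay the loose roll of film flat inside the empty blue can, keeping it level on the way, then see that the blue can and the yellow can are each closed with the lid of their own colour, pushed fully home and level, with the cans standing on the bench. The red lid belongs to another can: leave it, the bottle, the tape dispenser and the steel weight where they are.

Things in the scene. Friction and masses are not known exactly. Their poses are not given: they have to be found in the camera images.
- can_blue: round blue open film can, loose; origin at the centre of its underside, z up. Foot disc 108 mm wide, 5 mm thick; on it a 3 mm wall tapering from 96 mm width to 90 mm at the rim, 20 mm above the origin. Closed, the lid's skirt goes round the wall and rests on the foot disc: lid origin 5 mm above the can's. Empty at the start; inside floor 5 mm above the origin, mouth 84 mm wide.
- can_yellow: round yellow open film can, loose; origin at the centre of its underside, z up. Foot disc 108 mm wide, 5 mm thick; on it a 3 mm wall tapering from 96 mm width to 90 mm at the rim, 20 mm above the origin. Closed, the lid's skirt goes round the wall and rests on the foot disc: lid origin 5 mm above the can's. Holds its own roll with a yellow core (fixed, 60 mm wide, top 40 mm above the origin).
- roll: loose roll of dark film with an olive edge, wound on a blue core, lying flat: 60 mm wide, 35 mm high, solid; origin at the centre of its underside, z up
- lid_blue: round blue plastic lid lying top up, 108 mm wide; origin at the centre of the skirt's lower edge, z up. Flat top 39 mm above the origin; skirt 3 mm thick, 102 mm inside width, 36 mm deep. On top, across the middle along the lid's x axis, a finger bar 70 mm long (x), 16 mm wide (y), 24 mm high (ends 63 mm above the origin). Belongs on the blue can.
- lid_yellow: round yellow plastic lid lying top up, 108 mm wide; origin at the centre of the skirt's lower edge, z up. Flat top 39 mm above the origin; skirt 3 mm thick, 102 mm inside width, 36 mm deep. On top, across the middle along the lid's x axis, a finger bar 70 mm long (x), 16 mm wide (y), 24 mm high (ends 63 mm above the origin). Belongs on the yellow can.
- lid_red: round red plastic lid lying top up, 108 mm wide; origin at the centre of the skirt's lower edge, z up. Flat top 39 mm above the origin; skirt 3 mm thick, 102 mm inside width, 36 mm deep. On top, across the middle along the lid's x axis, a finger bar 70 mm long (x), 16 mm wide (y), 24 mm high (ends 63 mm above the origin). Belongs to a can that is not here; leave it alone.
- bottle: standing white bottle, 48 mm wide, 120 mm high, at the left of the work; origin at the centre of its underside; leave it alone
- dispenser: black desk tape dispenser, 150 x 60 mm, 86 mm high, at the right of the work; origin at the centre of its underside; leave it alone
- weight: waisted steel film weight, 48 mm wide, 75 mm high, beyond the work; origin at the centre of its underside; leave it alone
Mind the look-alikes: they are no part of the job. Leave any turquoise look-alike of the lid_yellow alone. Several things have the shape of the lid_blue; the one meant has the colours described above.

How it is judged:
By the outcome, as a careful person would: the job done as asked, in the order asked, and still so for the second after the job is handed in, with the robot touching nothing.
It also fails if it takes over 72 s, if anything falls off the work surface, if the arm or the gripper's body presses on something with over 40 N, if the wrist force passes 120 N, or if a joint passes its speed limit or range.

## Working session

There is one attempt and no reset: what is moved stays moved. The work goes in short steps, each a Python script; the robot and the scene stay as the last script left them, time stands still between calls to the robot, and variables do not carry over. Pictures are saved under pics/ and viewed, about 8 in all and at most 12, crops included, and the job is handed in when it is done.

```bash
mkdir -p pics; python3 - <<'E'
from cell import robot,state,vision
import cv2,numpy as np
for n in("top","side"):
    cv2.imwrite(f"pics/{n}0.png",vision.snapshot(n))
    c=vision.get_calibration(n);print({k:np.round(v,4).tolist() if not isinstance(v,str) else v for k,v in c.items()})
s=state();print(s["time_s"],s["tool_pos"],s["tcp_rot"],s["finger_gap"])
E
```

```text
{'camera_matrix': [[397.4864, 0.0, 315.6345], [0.0, 397.4864, 202.2789], [0.0, 0.0, 1.0]], 'T': [[0.0073, 0.998, -0.0622, 0.4614], [-0.9996, 0.0089, 0.0268, 0.0068], [0.0273, 0.062, 0.9977, 1.1883], [0.0, 0.0, 0.0, 1.0]]}
{'camera_matrix': [[381.476, 0.0, 319.8206], [0.0, 381.476, 191.8553], [0.0, 0.0, 1.0]], 'T': [[0.9892, 0.1206, -0.0837, 0.4239], [-0.1464, 0.7656, -0.6264, -0.8449], [-0.0115, 0.6319, 0.775, 1.0917], [0.0, 0.0, 0.0, 1.0]]}
0.1 [0.1955118  0.61947503 0.3018761 ] [-1.22819940e-04  1.52291173e-01  9.88335331e-01 -8.10972258e-04] 0.9977277656748603
```

View pics/top0.png

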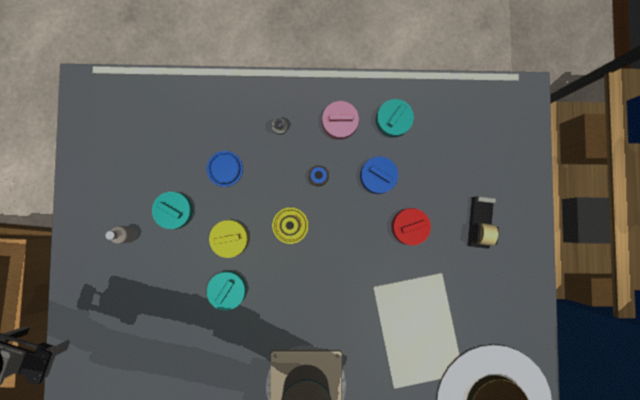

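View pics/side0.png

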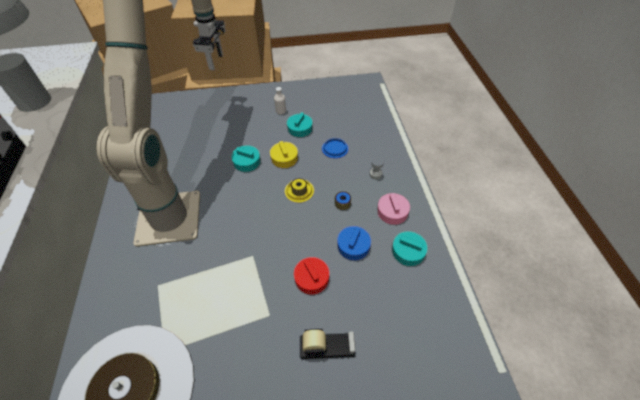

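```bash
cat > h.py <<'E'
from cell import robot,state,vision
import cv2,numpy as np
from scipy.optimize import least_squares
CAL={n:vision.get_calibration(n) for n in("top","side")}
def proj(P,n):
    c=CAL[n];T=np.linalg.inv(c["T"]);p=np.asarray(P)@T[:3,:3].T+T[:3,3]
    q=(p*[1,-1,-1])@np.asarray(c["camera_matrix"]).T;return q[:,:2]/q[:,2:]
A=np.linspace(0,2*np.pi,72,endpoint=False)
ring=lambda r,z:np.c_[r*np.cos(A),r*np.sin(A),0*A+z]
bar=np.array([[x,y,z] for x in(-.035,.035) for y in(-.008,.008) for z in(.039,.063)])
MOD={"lid":np.r_[ring(.054,0),ring(.054,.039)],"can":np.r_[ring(.054,0),ring(.054,.005),ring(.045,.02)],"core":ring(.012,.035)}
HUE={"blue":(100,125),"yellow":(22,36),"red":(0,6)}
def blob(img,col,near,rad=30):
    h=cv2.cvtColor(img,cv2.COLOR_BGR2HSV);lo,hi=HUE[col]
    m=cv2.inRange(h,(lo,110,50),(hi,255,255))
    k,l,s,c=cv2.connectedComponentsWithStats(m)
    i=[j for j in range(1,k) if s[j,4]>15 and np.hypot(*(c[j]-near))<rad]
    i=max(i,key=lambda j:s[j,4])
    return cv2.convexHull(np.argwhere(l==i)[:,::-1].astype(np.float32))[:,0]
def cen(h):
    m=cv2.moments(h.astype(np.float32).reshape(-1,1,2));return np.array([m["m10"],m["m01"]])/m["m00"],m["m00"]
def locate(kind,hull,n,z=0.):
    t,a=cen(hull);M=MOD[kind]
    f=lambda p:cen(cv2.convexHull(proj(M+[p[0],p[1],z],n).astype(np.float32)))
    r=least_squares(lambda p:f(p)[0]-t,[.6,0],diff_step=1e-3,x_scale=.1)
    return r.x,a/f(r.x)[1]
E
cat > d.py <<'E'
from h import *
I={n:cv2.imread(f"pics/{n}0.png") for n in CAL}
O={"can_blue":("can","blue",(225,169),(335,148)),"can_yellow":("can","yellow",(290,225),(299,190)),"roll":("core","blue",(319,175),(343,199)),
"lid_blue":("lid","blue",(379,174),(354,242)),"lid_yellow":("lid","yellow",(228,239),(284,153)),"lid_red":("lid","red",(411,226),(312,274))}
for k,(m,c,a,b) in O.items():
    for n,p in(("top",a),("side",b)):
        x,r=locate(m,blob(I[n],c,p),n);print(k,n,np.round(x,4),"area ratio %.2f"%r, "reach %.3f"%np.hypot(*x))
rows=[]
for n,ps in(("top",((379,174),(228,239),(411,226))),("side",((354,242),(284,153),(312,274)))):
    rows.append(np.hstack([cv2.resize(I[n][y-25:y+25,x-25:x+25],(260,260),interpolation=cv2.INTER_CUBIC) for x,y in ps]))
cv2.imwrite("pics/crop.png",np.vstack(rows))
E
python3 d.py
```

```text
can_blue top [0.6344 0.2486] area ratio 0.97 reach 0.681
can_blue side [0.6341 0.2516] area ratio 0.88 reach 0.682
can_yellow top [0.4666 0.0508] area ratio 0.98 reach 0.469
can_yellow side [0.4665 0.054 ] area ratio 0.92 reach 0.470
roll top [ 0.6144 -0.0318] area ratio 3.59 reach 0.615
roll side [ 0.6142 -0.0283] area ratio 4.09 reach 0.615
lid_blue top [ 0.6179 -0.2117] area ratio 0.94 reach 0.653
lid_blue side [ 0.6173 -0.2063] area ratio 0.95 reach 0.651
lid_yellow top [0.427  0.2285] area ratio 0.95 reach 0.484
lid_yellow side [0.4272 0.234 ] area ratio 0.94 reach 0.487
lid_red top [ 0.4658 -0.3071] area ratio 0.92 reach 0.558
lid_red side [ 0.4654 -0.301 ] area ratio 0.93 reach 0.554
```

View pics/crop.png

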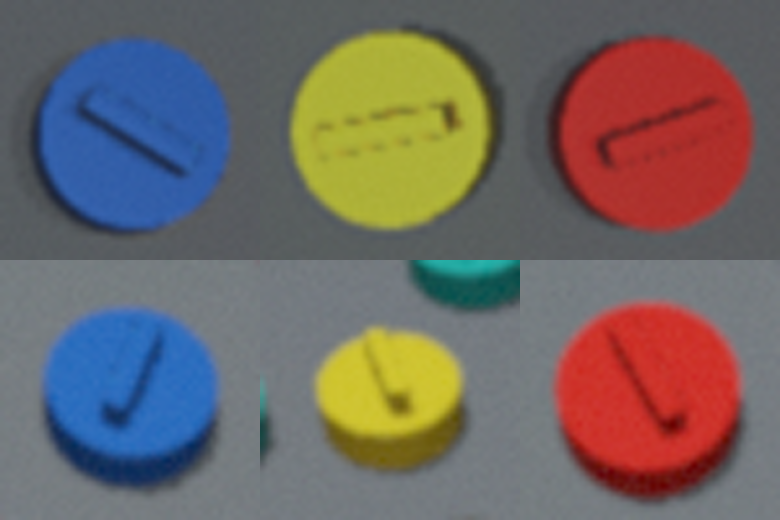

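```bash
cat >> h.py <<'E'
P=dict(roll=(.6143,-.030),can_blue=(.6342,.2501),can_yellow=(.4666,.0524),lid_blue=(.6176,-.209),lid_yellow=(.4271,.2312))
def quat(yaw): # tool down, jaw (y) axis at angle yaw
    a=(yaw+np.pi/2)/2;return [0.,float(np.cos(a)),float(np.sin(a)),0.]
L=robot.nose_length
def at(p,tip): return [p[0],p[1],tip+L]
def st(m=""):
    s=state();print(m,"t%.2f"%s["time_s"],np.round(s["tool_pos"],4),"F",np.round(s["wrist_force"],1),"M",np.round(s["ft_torque"],2),"gap %.1fmm"%(94*s["finger_gap"]),"tcpz %.4f"%(s["tool_pos"][2]-L));return s
E
python3 - <<'E'
from h import *
d=np.pi/180
for k,t,yaws in(("roll",.02,(0,45,90,-45)),("can_blue",.025,(0,45,90,-45)),("lid_blue",.042,(57.6+90,57.6-90)),("can_blue",.047,(57.6+90,57.6-90)),("lid_yellow",.042,(10.3,-169.7)),("can_yellow",.047,(10.3,-169.7,40,70,100,-80))):
  for y in yaws:
    r=[robot.inverse_kinematics(at(P[k],t+h),quat(y*d)) for h in(0,.13)]
    print(k,y,[None if q is None else np.round(q,2).tolist() for q in r])
E
```

```text
roll 0 [[-0.15, 0.84, 0.25, 1.76, -0.34, 0.59, 0.3], [-0.24, 0.67, 0.4, 1.68, -0.33, 0.85, 0.3]]
roll 45 [[-0.04, 0.82, 0.07, 1.75, -0.1, 0.57, 0.87], [-0.13, 0.65, 0.21, 1.68, -0.17, 0.83, 0.94]]
roll 90 [[0.07, 0.82, -0.11, 1.75, 0.14, 0.58, 1.45], [-0.01, 0.64, 0.02, 1.68, -0.02, 0.83, 1.59]]
roll -45 [[-0.26, 0.87, 0.44, 1.76, -0.57, 0.64, -0.27], [-0.34, 0.71, 0.59, 1.69, -0.48, 0.89, -0.34]]
can_blue 0 [[-0.54, 0.9, 0.23, 1.55, -0.27, 0.72, -0.19], [-0.6, 0.75, 0.33, 1.48, -0.28, 0.96, -0.19]]
can_blue 45 [[-0.46, 0.89, 0.08, 1.55, -0.1, 0.71, 0.45], [-0.5, 0.73, 0.15, 1.47, -0.13, 0.95, 0.47]]
can_blue 90 [[-0.38, 0.88, -0.07, 1.55, 0.08, 0.71, 1.09], [-0.4, 0.73, -0.03, 1.47, 0.02, 0.95, 1.13]]
can_blue -45 [[-0.62, 0.92, 0.37, 1.56, -0.44, 0.75, -0.85], [-0.7, 0.78, 0.53, 1.48, -0.44, 1.0, -0.85]]
lid_blue 147.6 [[0.5, 0.85, -0.37, 1.63, 0.42, 0.74, 2.51], [0.35, 0.67, -0.12, 1.54, 0.09, 0.94, 2.78]]
lid_blue -32.4 [[0.07, 0.86, 0.37, 1.64, -0.43, 0.72, 0.09], [-0.08, 0.75, 0.66, 1.56, -0.52, 1.01, 0.17]]
can_blue 147.6 [[-0.24, 0.87, -0.32, 1.53, 0.34, 0.79, 1.88], [-0.25, 
[... 303 characters left out ...]
61, 0.46, 2.16], [-0.2, 0.48, -0.5, 1.99, 0.33, 0.75, 2.42]]
can_yellow 10.3 [[-0.29, 0.66, 0.18, 2.15, -0.31, 0.36, 0.32], [-0.44, 0.44, 0.38, 2.04, -0.24, 0.7, 0.27]]
can_yellow -169.7 [[0.12, 0.68, -0.43, 2.14, 0.65, 0.45, 2.5], [0.14, 0.44, -0.43, 2.03, 0.27, 0.73, 2.86]]
can_yellow 40 [[-0.23, 0.65, 0.09, 2.14, -0.16, 0.35, 0.68], [-0.35, 0.43, 0.25, 2.04, -0.16, 0.69, 0.7]]
can_yellow 70 [[-0.17, 0.65, -0.0, 2.14, 0.0, 0.35, 1.05], [-0.26, 0.42, 0.13, 2.04, -0.08, 0.69, 1.14]]
can_yellow 100 [[-0.1, 0.65, -0.1, 2.14, 0.17, 0.36, 1.4], [-0.18, 0.42, 0.01, 2.04, -0.0, 0.69, 1.58]]
can_yellow -80 [[-0.51, 0.71, 0.51, 2.15, -0.79, 0.47, -0.77], [-0.68, 0.51, 0.74, 2.05, -0.5, 0.76, -1.02]]
```

```bash
python3 - <<'E'
from h import *
q=quat(np.pi/4);r=P["roll"];c=P["can_blue"]
robot.reach(at(r,.10),q)
robot.servo_line(at(r,.019),v=.12)
s=st("down");robot.grip(0.,25);st("grip")
robot.servo_line(at(r,.08),v=.12);st("lift")
robot.servo_line(at(c,.08),v=.2);st("over")
cv2.imwrite("pics/side1.png",vision.snapshot("side"));cv2.imwrite("pics/top1.png",vision.snapshot("top"))
a=cv2.imread("pics/side1.png")[80:230,230:430];b=cv2.imread("pics/top1.png")[95:245,125:325]
cv2.imwrite("pics/v1.png",np.hstack([cv2.resize(i,(400,300),interpolation=cv2.INTER_CUBIC) for i in(a,b)]))
E
```

```text
down t3.67 [ 0.6148 -0.03    0.1167] F [-0.2 -0.1 -0.1] M [ 0.01  0.03 -0.02] gap 94.0mm tcpz 0.0195
grip t4.31 [ 0.6143 -0.0301  0.1164] F [-0.3 -0.6  3.2] M [-0.16  0.29 -0.01] gap 59.3mm tcpz 0.0192
lift t4.97 [ 0.6139 -0.0299  0.1768] F [ 0.6 -1.  -2.7] M [-0.02  0.01 -0.03] gap 59.4mm tcpz 0.0796
over t6.52 [0.6345 0.2481 0.1773] F [-0.8 -0.1 -2.1] M [-0.02  0.02 -0.05] gap 59.5mm tcpz 0.0801
```

View pics/v1.png

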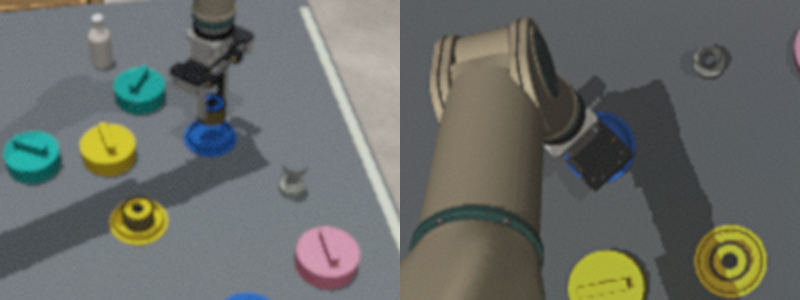

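```bash
python3 - <<'E'
from h import *
c=P["can_blue"]
robot.servo_line(at(c,.032),v=.1);st("near")
robot.servo_line(at(c,.0245),v=.04);st("down")
robot.grip(.9);st("open")
robot.servo_line(at(c,.10),v=.2);st("up")
q=quat(np.radians(-32.4));l=P["lid_blue"]
robot.grip(.5)
robot.reach(at(l,.10),q);st("over lid")
a=vision.snapshot("side");b=vision.snapshot("top");cv2.imwrite("pics/side2.png",a);cv2.imwrite("pics/top2.png",b)
cv2.imwrite("pics/v2.png",np.hstack([cv2.resize(i,(260,260),interpolation=cv2.INTER_CUBIC) for i in(a[123:173,310:360],b[144:194,200:250],a[190:260,320:390])]))
for n,i,p in(("top",b,(225,169)),("side",a,(335,148))): print(n,locate("can",blob(i,"blue",p),n))
E
```

```text
near t7.25 [0.6344 0.25   0.1291] F [ 0.5 -1.1 -1.4] M [-0.07 -0.01  0.04] gap 59.6mm tcpz 0.0319
down t7.59 [0.6341 0.2501 0.1217] F [-0.3  0.2 -1.1] M [-0.1  -0.   -0.02] gap 59.4mm tcpz 0.0245
open t8.18 [0.6342 0.2501 0.1218] F [-0.7  0.8  0.4] M [-0.07  0.03 -0.08] gap 84.6mm tcpz 0.0246
up t8.71 [0.6338 0.2501 0.1969] F [-0.  -0.4 -0.7] M [-0.07  0.03  0.07] gap 84.7mm tcpz 0.0997
over lid t11.14 [ 0.6184 -0.2067  0.197 ] F [-0.5  0.4 -0.4] M [-0.09  0.08 -0.02] gap 47.1mm tcpz 0.0998
top (array([0.63443431, 0.24855097]), 0.9696954679845875)
side (array([0.61832827, 0.2382315 ]), 0.46753158790450683)
```

View pics/v2.png

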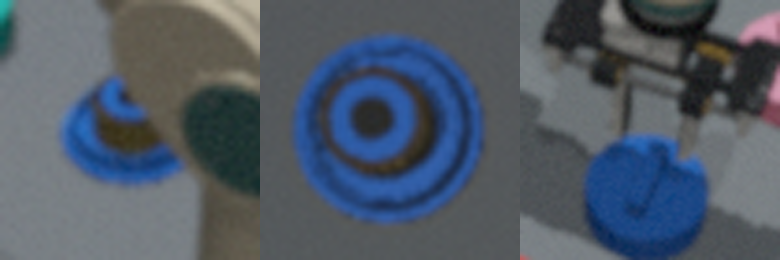

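```bash
cat >> h.py <<'E'
def place_lid(lid,can,g=.041):
    l,c=P[lid],P[can]
    robot.servo_line(at(l,g),v=.1);st("at bar")
    robot.grip(0.,45);s=st("gripped")
    robot.servo_line(at(l,g+.08),v=.12);s=st("lift")
    if s["finger_gap"]*94<12: raise SystemExit("missed")
    robot.servo_line(at(c,g+.08),v=.22);robot.hold(.2);st("over can")
    for z in(.045,.025,.015,.008,.005,.004):
        robot.servo_line(at(c,g+z),v=.06);s=st("lid z %.3f"%z)
        if s["wrist_force"][2]>25: break
E
python3 - <<'E'
from h import *
place_lid("lid_blue","can_blue")
a=vision.snapshot("side");cv2.imwrite("pics/v3.png",cv2.resize(a[90:190,270:400],(780,600),interpolation=cv2.INTER_CUBIC))
E
```

```text
at bar t11.98 [ 0.6176 -0.2091  0.1378] F [ 0.7 -0.5  0.2] M [ 0.03  0.09 -0.01] gap 47.2mm tcpz 0.0406
gripped t12.57 [ 0.6177 -0.209   0.1383] F [-1.1 -0.9 -0.4] M [-0.04  0.13 -0.  ] gap 15.9mm tcpz 0.0411
lift t13.39 [ 0.6172 -0.2086  0.2176] F [-0.6  0.1 -1.3] M [-0.07  0.07  0.03] gap 15.7mm tcpz 0.1204
over can t15.83 [0.6343 0.2494 0.2183] F [-0.1  0.3 -1. ] M [-0.08  0.09  0.01] gap 15.5mm tcpz 0.1211
lid z 0.045 t16.57 [0.6344 0.2501 0.1832] F [-0.2  0.3 -0.8] M [-0.08  0.05 -0.01] gap 16.0mm tcpz 0.0860
lid z 0.025 t17.05 [0.634  0.25   0.1627] F [ 0.5  0.5 -1.4] M [-0.1   0.13  0.02] gap 15.5mm tcpz 0.0655
lid z 0.015 t17.37 [0.6339 0.25   0.1526] F [-0.4 -0.2 -1.4] M [-0.13  0.13  0.02] gap 15.7mm tcpz 0.0554
lid z 0.008 t17.63 [0.6339 0.25   0.1457] F [ 0.3 -0.2 -2. ] M [-0.02  0.06  0.02] gap 15.6mm tcpz 0.0485
lid z 0.005 t17.88 [0.6344 0.2501 0.1433] F [-0.5  0.5 -1.4] M [-0.02  0.06 -0.02] gap 15.7mm tcpz 0.0461
lid z 0.004 t18.13 [0.6344 0.2501 0.1433] F [-1.3  0.4  5.5] M [-0.16  0.51  0.06] gap 15.9mm tcpz 0.0461
```

View pics/v3.png

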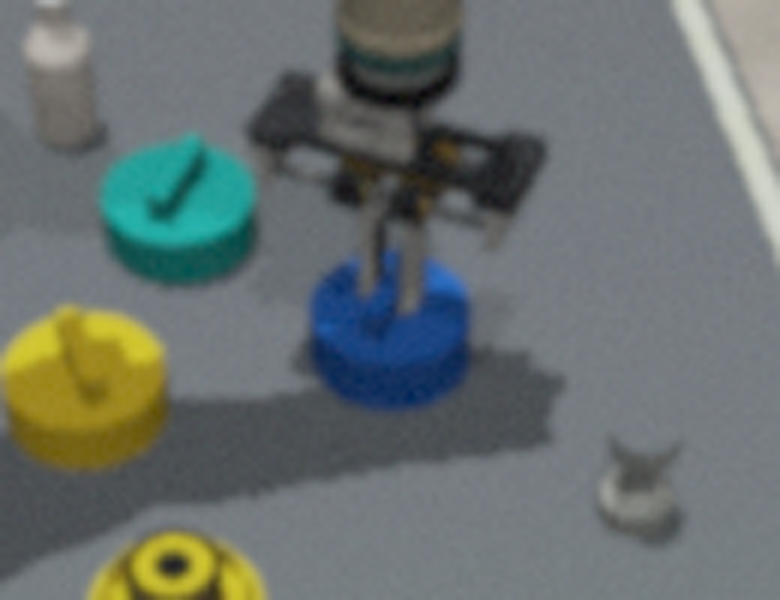

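```bash
python3 - <<'E'
from h import *
c=P["can_blue"]
robot.servo_line(at(c,.041+.003),v=.05);st("press")
robot.grip(.5);robot.hold(.1);st("open")
robot.servo_line(at(c,.15),v=.15)
q=quat(np.radians(10.3))
robot.reach(at(P["lid_yellow"],.10),q);robot.hold(.2);st("over yl")
place_lid("lid_yellow","can_yellow")
a=vision.snapshot("side");cv2.imwrite("pics/v4.png",cv2.resize(a[110:230,240:400],(800,600),interpolation=cv2.INTER_CUBIC))
E
```

```text
press t18.43 [0.6344 0.25   0.1433] F [-3.3 -1.2 11.1] M [-0.26  0.92 -0.02] gap 15.6mm tcpz 0.0461
open t19.20 [0.6348 0.2497 0.1416] F [ 3.5 -1.   3.9] M [-0.47 -0.47  0.03] gap 47.0mm tcpz 0.0444
over yl t21.12 [0.4286 0.2313 0.1972] F [-0.3  0.5 -0.8] M [-0.05  0.1  -0.05] gap 46.8mm tcpz 0.1000
at bar t21.87 [0.4274 0.2312 0.1383] F [-0.5  0.3  1.2] M [-0.01  0.05 -0.  ] gap 47.3mm tcpz 0.0411
gripped t22.46 [0.4271 0.2313 0.1384] F [-0.9  0.3  2.4] M [-0.04  0.21  0.06] gap 15.9mm tcpz 0.0412
lift t23.27 [0.4267 0.2312 0.2177] F [-0.3  0.9 -2. ] M [-0.06  0.02 -0.  ] gap 15.6mm tcpz 0.1205
over can t24.46 [0.4664 0.0537 0.2181] F [ 1.1 -0.1 -1. ] M [-0.07 -0.   -0.08] gap 15.5mm tcpz 0.1209
lid z 0.045 t25.19 [0.4667 0.0523 0.1831] F [ 0.9 -0.4 -0.7] M [-0.02 -0.02  0.02] gap 15.8mm tcpz 0.0859
lid z 0.025 t25.68 [0.4664 0.0523 0.1628] F [ 0.4 -0.3 -2. ] M [-0.08  0.06  0.04] gap 15.5mm tcpz 0.0656
lid z 0.015 t25.99 [0.4663 0.0524 0.1528] F [ 0.5  0.6 -2. ] M [-0.01  0.04 -0.02] gap 15.7mm tcpz 0.0556
lid z 0.008 t26.26 [0.4664 0.0523 0.1459] F [-0.2 -0.1 -1.3] M [-0.08  0.08  0.01] gap 15.4mm tcpz 0.0487
lid z 0.005 t26.51 [0.4668 0.0525 0.1434] F [0.  1.2 1.9] M [0.07 0.09 0.02] gap 16.2mm tcpz 0.0462
lid z 0.004 t26.76 [0.4668 0.0525 0.1433] F [-2.8  0.4 15.4] M [ 0.02  0.69 -0.06] gap 15.4mm tcpz 0.0461
```

View pics/v4.png

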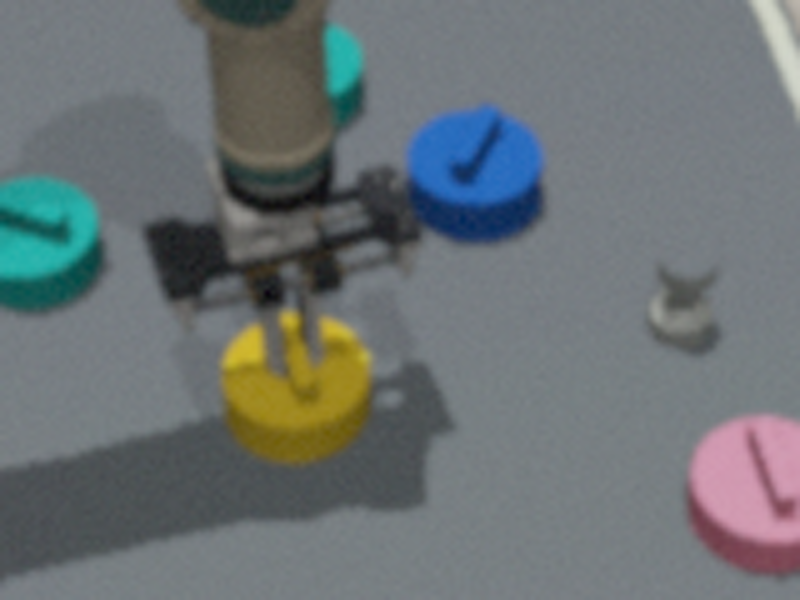

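```bash
python3 - <<'E'
from h import *
c=P["can_yellow"]
robot.grip(.5);robot.hold(.1);st("open")
robot.servo_line(at(c,.2),v=.15)
robot.movej([-1.331,0.628,0.038,1.517,-0.027,0.996,-0.02]);robot.hold(.3);st("away")
a=vision.snapshot("side");b=vision.snapshot("top")
cv2.imwrite("pics/v5.png",np.hstack([cv2.resize(i,(400,400),interpolation=cv2.INTER_CUBIC) for i in(a[80:280,240:440],b[100:300,160:360])]))
for k,col,p,s in(("can_blue","blue",(223,167),(335,142)),("can_yellow","yellow",(289,224),(299,186)),("lid_red","red",(411,226),(312,274))):
    for n,i,u in(("top",b,p),("side",a,s)):
        print(k,n,[np.round(v,4) for v in locate("lid",blob(i,col,u),n,0. if k=="lid_red" else .005)])
E
```

```text
open t27.57 [0.4666 0.0524 0.1422] F [-0.1  0.2  0.8] M [-0.03  0.05 -0.03] gap 47.0mm tcpz 0.0450
away t31.31 [0.1958 0.6201 0.3031] F [-0.5  0.   0.2] M [ 0.02  0.   -0.02] gap 47.0mm tcpz 0.2059
can_blue top [array([0.634 , 0.2495]), np.float64(0.9548)]
can_blue side [array([0.6341, 0.2527]), np.float64(0.9827)]
can_yellow top [array([0.4681, 0.0489]), np.float64(0.9885)]
can_yellow side [array([0.4671, 0.0521]), np.float64(0.946)]
lid_red top [array([ 0.4662, -0.3064]), np.float64(0.9328)]
lid_red side [array([ 0.4655, -0.3011]), np.float64(0.924)]
```

View pics/v5.png

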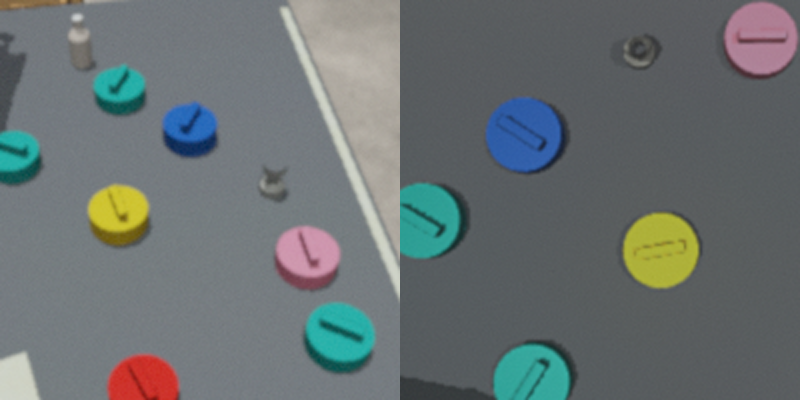

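Both lids sit level and concentric on their cans, and the other objects have not moved.

```bash
python3 -c "
from cell import close_job,state
print(state()['time_s']);print(close_job())"
```

```text
31.4083
the job is handed in; nothing more can be done
None
```

I laid the roll flat in the blue can, keeping the tool pointing straight down while carrying it. I then put the blue lid on the blue can and the yellow lid on the yellow can. I pressed both home, moved the arm back to its start pose and handed the job in at 31.4 s.

**Lids home:** both stopped firmly at the expected closed height, about 5 mm above the can origin. The resisting force was about 11 N on the blue lid and 15 N on the yellow. The last images from both cameras show both lids looking level and centred on their cans.

**Left alone:** the red lid was measured again and is within 1 mm of where it started. The bottle, the weight and the look-alikes visible in the last pictures look unmoved. The tape dispenser was outside those pictures, and I did not measure it again; the arm never worked near it.

**Disagreements:** the two cameras differ by 3–5 mm in y throughout. I used the average, which was within the lids' fit.

**Not checked:** I did not look inside the cans after closing. The roll was seen lying flat and roughly central in the blue can before its lid went on, and the lid reaching full depth agrees with that.

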